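Fit the divider, then offer the lid up over the box

ROBOT

A 7-joint arm with a two-finger parallel gripper is mounted at the origin on the work surface. World frame = base frame: x ahead of the robot, y to its left, z up, the work surface at z = 0. Lengths are in m, angles in rad, forces in N, time in s.
With the tool pointing down it reaches from about 0.4 to 0.875 m from the base axis. Payload 19.3 kg.
Tool frame: the origin (TCP) lies at the very end of the fingers, on their centre line; the grasp point (between the pads) lies 19 mm behind it; z points along the fingers, y is the line along which they close (so a half turn about z gives the same grasp; the last joint's range is limited). The gripper opens to 85 mm and grips with 20 to 120 N. Pads are 22 mm wide; open, the fingers measure 114 mm over their backs; the gripper's body (76 mm by 85 mm) begins 54 mm behind the grasp point. The pads swing forward as they close: fully open they stand 13 mm farther back than shut.
Start: joints at [1.137, 0.521, -0.036, 1.599, 0.021, 1.021, -0.113], TCP at [0.222, -0.584, 0.231] pointing down, gripper open.
Joint ranges: [-2.91, 2.91], [-0.3, 2.13], [-1.5, 1.42], [0.17, 2.43], [-1.26, 4.41], [0.16, 1.93], [-2.52, 2.52]. Speed limits (rad/s): [1.89, 1.89, 2.39, 2.39, 3.01, 3.01, 3.01].

INTERFACE

Orientations are given as [roll, pitch, yaw] about the fixed x, y, z axes, in that order (R = Rz(yaw) Ry(pitch) Rx(roll)).
In Python, from workcell import bot gives the robot as it stands.
- The arm moves only by the tool carry_out, never from a script. Its argument "rows" is a list that holds one entry, the list of rows, each a list of 4 numbers: the shift along the tool's x, y, z in m, then the turn about the tool's z in degrees. In form: [[[x, y, z, twist], ...]]. A call has 1 to 12 rows; each row is the pose to reach, as a shift and turn from the pose commanded when the call began, along the tool's axes at that moment; what a row does not reach only later rows make up. A row lasts 1/12 s, in which the tool goes at most 41.7 mm and 7.16 degrees, less where a joint would pass 70% of its speed; a pose out of reach is approached as far as the arm can. A call with a gripper value outside its range is refused whole. "grip" is the finger opening in m, from 0 to 0.0854, set as the call begins (left out, the last holds). The fingers move at their own pace and stop on an object; "grip_force" is the grip in N (left out, the last holds). Time passes only in rows, so rows that repeat a pose let the fingers close. It gives the time, the measured TCP pose, the force, the opening and the grip force at its end, in the units of the state.
- bot.observe(): the state, without advancing time (a new reading comes with each control period).
- bot.grab_frame(name): name is "scene" or "side" or "wrist"; returns a dict with "pixels" (420x560x3 uint8, red, green, blue), "K" (3x3 intrinsics, pixels), "pose" (4x4, takes a point from camera to world coordinates). Camera axes: x right, y down, z forward; pixel columns grow to the right and rows downward; lengths in m; the calibration is good to about 2 mm. A picture is of the moment at which its call begins. There is no depth.
- bot.job_done(): hands the job in; it is judged then, once.
Trained networks look in a picture, given as the dict that the camera call returned (one of the last four; its "shot" number tells which), for a name from the list of things; names that differ only in an ending like _2 or _b are one class to them, and where a whole thing is asked for, a point or a joint stands for the part that bears it (a point fixed in the world has none). Each returns a list of dicts, best first, with "conf" (0 to 1); they miss things now and then, are a little off and sometimes report something else, mostly with a low value. They report only what shows in the picture. A call takes as long as a camera call.
- bot.look_for(picture, label): "position" ([column, row] in pixels, amid what is visible of it).
- bot.regions_of(picture, label): "region" (420x560 bool, what is visible of it) and "position" ([column, row] in pixels, amid what is visible of it).
- bot.spot_point(picture, label): "position" ([column, row] in pixels: a listed point, or the origin of a listed thing).
The state is a dict: "clock": time; "qpos": joint angles; "qd": joint speeds; "joint_efforts": joint torques, N m; "position": TCP position; "tool_rot": TCP orientation; "force": force on the tool from outside, world axes, zero at the start; "moment": the same for the moment, N m; "grip_width": finger opening in m; "finger_force": force on a finger pad.
Only numpy, scipy, OpenCV 4.12 (cv2) and the standard library are available. Lean on these libraries where they do the work, as an engineer would, in place of code of your own. Each camera call takes 0.05 s, during which the arm holds its last target. There are 200 camera calls.

TASK

Take the longer divider out of its rack and slide it gently down the two grooves in the middle of the box that is held in the work stand, until it sits fully home on the box's floor, and let go of it. Then bring the lid over the standing chisels without striking them, and hold it level, centred and square over the box, the battens on its underside about a centimetre above the rim and the lid never touching the box, so that I can sight the overhang all round: finish still holding it there, quite still. Leave everything else on the bench where it is.

Things in the scene. Friction and masses are not known exactly. Their poses are not given: they have to be found in the camera images.
- box: open wooden box, 190 (x) x 130 (y) x 64 mm high, held immovably between the black end jaws of a carver's work stand (round foot, steel post, plywood platform 250 x 140 mm, its top 90 mm above the bench), on either side of the bench. The jaws reach 125 mm from the centre along x and end 18 mm below the rim. Origin: on the bench under the box's centre; x along its long side, z up
- box_rim (a point): centre of the box's mouth, level with its rim, 154 mm above the bench; axes as the box's. The mouth is 162 (x) x 102 mm (y), all walls 14 mm thick
- box_floor (a point): centre of the box's inner floor, 58 mm below the rim, midway between the two grooves; axes as the box's. The grooves: one upright in the middle of each long wall, 10 mm wide (x), 6 mm deep, from rim to floor, mouth widened by 4 mm bevels on both sides; 114 mm from groove bottom to groove bottom
- divider: the longer of two plywood dividers: a panel 8 mm thick (x), 111 mm wide (y), 54 mm high (z), about 35 g. Stands upright and loose in one of the rack's slots, 16 mm deep in it, 38 mm showing. Origin: centre of its lower edge. Same either way round. Fully home in the box, its lower edge is on the floor and its top 4 mm below the rim
- spare: the shorter divider, 8 mm thick (x), 84 mm wide (y), 54 mm high, standing in the rack's other slot, 45 mm from the first centre to centre; stays in the rack
- rack: low wooden rack, fixed to the bench, 95 (x) x 90 (y) x 28 mm high, with two slots along y, 10 mm wide and 16 mm deep (slot floors 12 mm above the bench), 22.5 mm either side of its centre. Origin: centre of its underside
- lid: the box's lift-off lid, lying right way up on the bench: a board 200 (x) x 140 (y) x 10 mm; below it two battens 6 mm high (14 x 94 mm, 66 mm either side along x) that fit inside the box; on top a dark bar handle along x. 140 to 240 g. Origin: centre of the underside, at the battens' lower face (board's top is 16 mm above it). Same either way round
- lid_handle (a point): centre of the lid's handle bar, 41 mm above the lid's origin. The bar is 95 mm long (x), 16 mm thick (y), 18 mm high, and stands on two round feet, 14 mm thick, 35 mm either side, with 16 mm of clear space between board and bar
- chisels: dark wooden block with four chisels standing in it, handles up, fixed to the bench between the box and the lid: 50 (x) x 140 (y) mm, handle tops up to 200 mm above the bench. Origin: centre of its underside
- tin: round metal tin, 54 mm across, 24 mm high, between chisels and rack; origin centre of underside; leave alone
- mallet: carver's round mallet standing on its head, 82 mm across, 205 mm high; origin centre of underside; leave alone
- plane: metal block plane, 160 x 46 mm, about 50 mm high; origin centre of underside; leave alone
- square: try square lying flat: wooden stock 22 x 120 x 16 mm at the origin, steel blade reaching 170 mm along x; leave alone
- gouge: gouge lying flat along x, about 235 mm long, wooden handle to -x, 24 mm high; origin on the bench between handle and blade; leave alone
- bottle: white squeeze bottle, 54 mm across, 130 mm high; origin centre of underside; leave alone

How it is judged:
By the outcome, as a careful person would: the job done as asked, in the order asked, and still so for the second after the job is handed in, while the arm keeps its last pose, push and grip.
It also fails if it takes over 72 s, if anything falls off the work surface, if the arm or the gripper's body presses on something with over 40 N, if the wrist force passes 120 N, or if a joint passes its speed limit or range.

## Working session

There is one attempt and no reset: what is moved stays moved. The work goes in short steps, Python scripts to look and compute and a tool call to move; the robot and the scene stay as the last step left them, time stands still between calls to the robot, and variables do not carry over. Pictures are saved under pics/ and viewed, at most 10 in all, crops included, and the job is handed in when it is done.

Besides the shell and the picture viewer there is one more tool, called after "Emit:" as name(argument=value, ...), one argument or row to a line, values as JSON. carry_out: Moves the arm, as the interface text tells. Its arguments: {"type":"object","properties":{"rows":{"type":"array","items":{"type":"array","items":{"type":"array","items":{"type":"number"}}}},"grip":{"type":"number"},"grip_force":{"type":"number"}},"required":["rows"]}

```bash
mkdir -p pics; cat > h.py <<'E'
import numpy as np, cv2
from workcell import bot
from scipy.spatial.transform import Rotation as R
def ray(f,p,z):
    K=f["K"];T=np.array(f["pose"]);d=T[:3,:3]@np.linalg.inv(K)@np.array([p[0],p[1],1.]);o=T[:3,3]
    return o+d*(z-o[2])/d[2]
def proj(f,P):
    T=np.linalg.inv(np.array(f["pose"]));c=T[:3,:3]@np.array(P)+T[:3,3];q=np.array(f["K"])@c;return q[:2]/q[2]
def save(f,n): cv2.imwrite("pics/"+n,f["pixels"][:,:,::-1])
E
python3 - <<'E'
from h import *
np.set_printoptions(precision=4,suppress=True)
s=bot.observe();print(s)
fs={n:bot.grab_frame(n) for n in ("scene","side","wrist")}
im=np.hstack([fs["scene"]["pixels"]]);save(fs["scene"],"s0.png");save(fs["side"],"d0.png")
Z={"box_rim":.154,"divider":.012,"spare":.012,"rack":0,"lid":0,"lid_handle":.041,"chisels":0,"tin":0,"mallet":0,"bottle":0,"plane":0,"gouge":0,"square":0}
for n,f in fs.items():
    print(n,np.array(f["pose"])[:3,3])
    for l,z in Z.items():
        r=bot.spot_point(f,l)
        for q in r[:2]: print(l,q["conf"],np.round(q["position"],1),ray(f,q["position"],z))
E
```

```text
{'clock': 0.0, 'qpos': array([ 1.1368,  0.522 , -0.0363,  1.6   ,  0.0212,  1.0211, -0.1128]), 'qd': array([ 0.0007, -0.0001, -0.0022,  0.0019,  0.0005, -0.0002,  0.0005]), 'joint_efforts': array([ -0.0019, -92.7089,   1.9787, -36.9933,   0.0178,   0.0082,
         0.    ]), 'position': array([ 0.2222, -0.5838,  0.2307]), 'tool_rot': array([-3.1404,  0.0001,  0.3638]), 'force': array([0.1915, 1.2552, 0.2327]), 'moment': array([ 0.024 , -0.0068, -0.0385]), 'finger_force': 0.0, 'grip_width': 0.0853536137671473}
scene [1.0872 0.1859 0.9883]
box_rim 0.78 [399.7 193.9] [0.4651 0.2877 0.154 ]
box_rim 0.63 [275.2 215.9] [0.6334 0.0072 0.154 ]
divider 0.58 [272.6 258. ] [0.6848 0.0158 0.012 ]
spare 0.66 [275.4 239.5] [0.6286 0.0036 0.012 ]
rack 0.65 [271.1 250.6] [0.6599 0.0019 0.    ]
lid 0.96 [212.8 186.2] [ 0.5135 -0.2453  0.    ]
lid_handle 0.69 [211.5 175.4] [ 0.5023 -0.2478  0.041 ]
lid_handle 0.28 [289.5 186.1] [ 0.4613 -0.0118  0.041 ]
chisels 0.94 [287.7 182. ] [ 0.4214 -0.0307  0.    ]
tin 0.54 [274.5 214. ] [ 0.5442 -0.03    0.    ]
mallet 0.83 [168.8 252.3] [ 0.7608 -0.2682  0.  
[... 375 characters left out ...]
12 ]
rack 0.93 [296.5 233. ] [ 0.6499 -0.003   0.    ]
lid 0.83 [261.1 290.5] [ 0.5032 -0.2403  0.    ]
lid_handle 0.75 [260.2 282.2] [ 0.5016 -0.2455  0.041 ]
lid_handle 0.16 [261.7 291. ] [ 0.5023 -0.2788  0.041 ]
chisels 0.87 [230.4 242.2] [ 0.4248 -0.0156 -0.    ]
tin 0.66 [270.6 239.4] [ 0.5587 -0.0221  0.    ]
mallet 0.96 [352.  290.2] [ 0.7646 -0.2784  0.    ]
bottle 0.77 [279.5 163.1] [0.6581 0.4605 0.    ]
plane 0.68 [327.  200.4] [0.7956 0.1643 0.    ]
plane 0.36 [293.  228.7] [0.642  0.0212 0.    ]
square 0.8 [227.8 372.1] [ 0.3957 -0.4861  0.    ]
wrist [ 0.2885 -0.5591  0.3725]
gouge 0.51 [251.9   7.4] [ 0.3888 -0.4869  0.    ]
square 0.61 [252.5  11. ] [ 0.3858 -0.4887  0.    ]
```

View pics/s0.png

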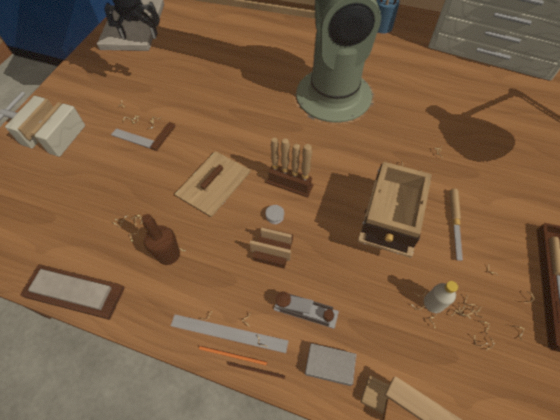

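View pics/d0.png

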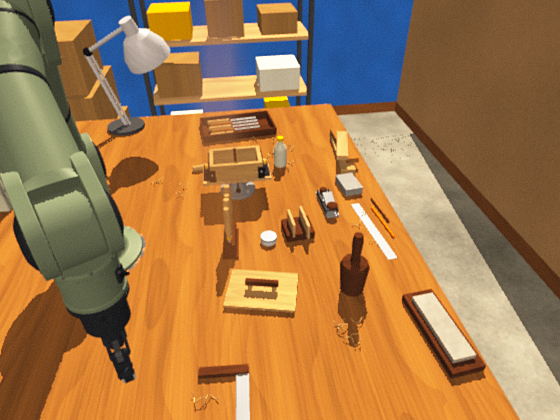

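The scene view shows the lid at (213,183), the chisels at (290,165), the tin at (274,214), the box mouth at (400,195) and the rack at (270,250). The longer divider seems to stand in the slot farther from the robot. The side view agrees, so I'll move to look from above the rack.

Emit:
carry_out(
  rows=[
    [[0.01,-0.005,-0.004,0],[0.03,-0.016,-0.012,0],[0.06,-0.032,-0.025,0],[0.09,-0.048,-0.035,0],[0.12,-0.064,-0.045,0],[0.15,-0.08,-0.05,0],[0.18,-0.096,-0.05,0],[0.21,-0.112,-0.05,0],[0.24,-0.128,-0.05,0],[0.27,-0.144,-0.05,0],[0.3,-0.16,-0.05,0],[0.33,-0.178,-0.05,0]],
  ],
)

```text
clock: 3.1
position: [0.4686, -0.2983, 0.2818]
tool_rot: [3.141, -0.0, 0.364]
force: [-0.4, -1.0, -1.2]
grip_width: 0.0851
finger_force: 0.0
```

Emit:
carry_out(
  rows=[
    [[0.03,-0.016,0,-6],[0.06,-0.032,0,-13],[0.09,-0.048,0,-20],[0.12,-0.064,0,-27],[0.15,-0.08,0,-34],[0.18,-0.096,0,-41],[0.205,-0.11,0,-48],[0.23,-0.125,0,-55],[0.25,-0.135,0,-61],[0.26,-0.14,0,-66],[0.263,-0.142,0,-69],[0.263,-0.142,0,-69]],
  ],
  grip=0.03,
)

```text
clock: 4.1
position: [0.663, -0.0719, 0.2813]
tool_rot: [-3.141, -0.001, 1.573]
force: [0.1, 0.1, -0.0]
grip_width: 0.03
finger_force: 0.0
```

```bash
cat >> h.py <<'E'
np.set_printoptions(precision=4,suppress=True)
def st():
    s=bot.observe();print("t",s["clock"],"p",s["position"],"rot",s["tool_rot"],"F",s["force"],"w",s["grip_width"],"ff",s["finger_force"],"q",s["qpos"]);return s
def shift(s,target):
    Rm=R.from_euler("xyz",s["tool_rot"]).as_matrix();return Rm.T@(np.array(target)-s["position"])
E
python3 - <<'E'
from h import *
s=st();f=bot.grab_frame("wrist");print(np.array(f["pose"]));save(f,"w1.png")
for l,z in {"rack":0,"divider":.012,"spare":.012}.items():
    for q in bot.spot_point(f,l)[:2]:print(l,q["conf"],q["position"],ray(f,q["position"],z))
for l in ("divider","spare","rack"):
    for q in bot.regions_of(f,l)[:1]:print(l,q["conf"],q["position"],cv2.minAreaRect(np.argwhere(q["region"])[:,::-1].astype(np.int32)))
E
```

```text
t 4.1 p [ 0.663  -0.0719  0.2813] rot [-3.1414 -0.0008  1.5728] F [ 0.0821  0.1337 -0.0257] w 0.02998410397558291 ff 0.0 q [ 0.3018  0.5809 -0.4583  1.4017  0.2607  1.2192 -0.1789]
[[ 1.      0.0025 -0.0001  0.6631]
 [ 0.0023 -0.9608 -0.2771 -0.0017]
 [-0.0008  0.2771 -0.9608  0.423 ]
 [ 0.      0.      0.      1.    ]]
rack 0.96 [276.9, 120.9] [ 0.6577 -0.0008  0.    ]
divider 0.92 [293.7, 119.8] [0.6801 0.0007 0.012 ]
spare 0.85 [257.6, 111.1] [0.6324 0.0115 0.012 ]
divider 0.59 [295.0, 113.1] ((292.26519775390625, 112.53868103027344), (99.3887710571289, 9.092679023742676), 86.98721313476562)
spare 0.78 [255.9, 112.4] ((255.41497802734375, 112.41867065429688), (75.67937469482422, 10.004996299743652), 84.92039489746094)
rack 0.83 [275.6, 111.3] ((274.54705810546875, 114.11177062988281), (73.9354248046875, 76.54309844970703), 85.60128784179688)
```

View pics/w1.png

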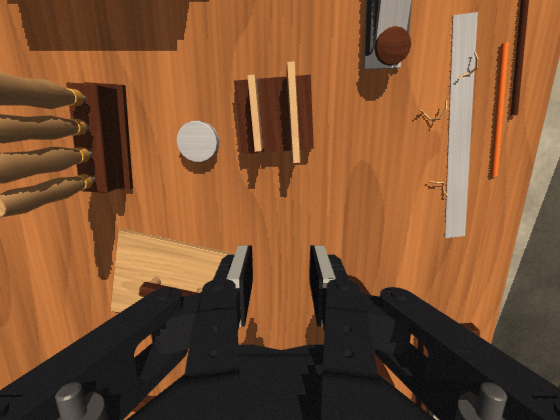

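The wrist view shows the tin at (197,141) and the rack around (275,115). The spare stands at (255,113) and the longer divider runs from (292,63) to (297,162), so the longer one is in the far slot. Next I'll fit its top edge and work out the shift.

```bash
python3 - <<'E'
from h import *
s=bot.observe();f=bot.grab_frame("wrist")
for l in ("divider","spare"):
    q=bot.regions_of(f,l)[0];a=np.argwhere(q["region"])
    rows=np.arange(a[:,0].min()+4,a[:,0].max()-9)
    e=[[a[a[:,0]==r][:,1].min(),a[a[:,0]==r][:,1].max()] for r in rows]
    W=np.array([[ray(f,(x[0],r),.066)[:2],ray(f,(x[1]+1,r),.066)[:2]] for r,x in zip(rows,e)])
    for k in (0,1):
        p=np.polyfit(W[:,k,1],W[:,k,0],1);print(l,"edge",k,"x at y=.01",np.polyval(p,.01),"slope deg",np.degrees(np.arctan(p[0])))
    m=np.median(a[:,1]);print("y ends(top z .066)",ray(f,(m,a[:,0].min()),.066),ray(f,(m,a[:,0].max()),.066), "width med",np.median(W[:,1,0]-W[:,0,0]))
# tin at z=.024
t=bot.regions_of(f,"tin")[0];print("tin",ray(f,t["position"],.024))
q=bot.regions_of(f,"rack")[0];m=q["region"].astype(np.uint8);a=np.argwhere(q["region"])
P=np.array([ray(f,(c,r),.028)[:2] for r,c in a],np.float32);print("rack",cv2.minAreaRect(P))
for t in ([.68,.01],[.68,-.07]): print(shift(s,t+[.2813]))
E
```

```text
divider edge 0 x at y=.01 0.6724129656324881 slope deg -4.201274757567715
divider edge 1 x at y=.01 0.68127266884639 slope deg -4.805289623769482
y ends(top z .066) [0.6756 0.0612 0.066 ] [ 0.6763 -0.0475  0.066 ] width med 0.009054166250317519
spare edge 0 x at y=.01 0.6287498338403023 slope deg -4.222784778861472
spare edge 1 x at y=.01 0.640303288981545 slope deg -4.223694815010144
y ends(top z .066) [0.6348 0.0493 0.066 ] [ 0.6324 -0.0355  0.066 ] width med 0.011501165754451703
tin [ 0.5541 -0.0304  0.024 ]
rack ((0.6548528075218201, 0.005944345146417618), (0.09500209242105484, 0.08985771238803864), 4.2797932624816895)
[0.0845 0.0171 0.0002]
[0.0045 0.0175 0.0002]
```

Emit:
carry_out(
  rows=[
    [[0.02,0.004,0.005,-1],[0.045,0.009,0.02,-3],[0.065,0.012,0.045,-4],[0.077,0.0138,0.075,-4.2],[0.0794,0.014,0.105,-4.2],[0.0794,0.014,0.13,-4.2],[0.0794,0.014,0.15,-4.2],[0.0794,0.014,0.163,-4.2],[0.0794,0.014,0.17,-4.2],[0.0794,0.014,0.17,-4.2],[0.0794,0.014,0.17,-4.2]],
  ],
)

```text
clock: 5.62
position: [0.6774, 0.0053, 0.1121]
tool_rot: [3.141, -0.0, 1.641]
force: [0.0, -1.1, 0.3]
grip_width: 0.0301
finger_force: 0.0
```

```bash
python3 - <<'E'
from h import *
s=st();print(shift(s,[.677,.0075,.034]));f=bot.grab_frame("wrist");save(f,"w2.png")
E
```

```text
t 5.6167 p [0.6774 0.0053 0.1121] rot [ 3.1408 -0.0001  1.6411] F [ 0.0074 -1.1032  0.2868] w 0.030126423227008068 ff 0.0 q [ 0.1708  0.7655 -0.4319  1.5277  0.3703  0.9295 -0.3077]
[ 0.0022 -0.0003  0.0781]
```

View pics/w2.png

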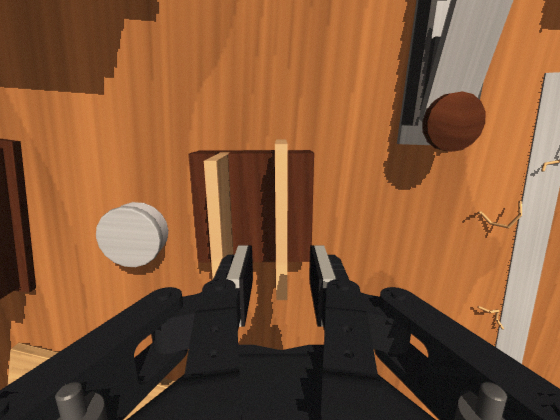

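The fingers straddle the longer divider: its top edge is at column 281 and the midline at 280, with the spare clear at 218. I'll descend, grip and lift.

Emit:
carry_out(
  rows=[
    [[0.001,0,0.006,0],[0.002,0,0.014,0],[0.002,0,0.024,0],[0.002,0,0.034,0],[0.002,0,0.044,0],[0.002,0,0.053,0],[0.002,0,0.061,0],[0.002,0,0.068,0],[0.002,0,0.073,0],[0.002,0,0.076,0],[0.002,0,0.078,0],[0.002,0,0.078,0]],
  ],
)

```text
clock: 6.67
position: [0.6768, 0.0073, 0.0331]
tool_rot: [-3.141, -0.0, 1.641]
force: [-0.4, 0.4, -0.4]
grip_width: 0.0301
finger_force: 0.0
```

Emit:
carry_out(
  rows=[
    [[0,0,0,0],[0,0,0,0],[0,0,0,0],[0,0,0,0],[0,0,0,0],[0,0,0,0],[0,0,0,0],[0,0,0,0]],
  ],
  grip=0.0,
  grip_force=30,
)

```text
clock: 7.33
position: [0.6771, 0.0073, 0.0337]
tool_rot: [3.141, 0.0, 1.641]
force: [-1.2, -0.1, 6.2]
grip_width: 0.0074
finger_force: 33.5
```

```bash
python3 - <<'E'
from h import *
s=st()
f=bot.grab_frame("scene")
q=bot.regions_of(f,"box")[0];print(q["conf"],q["position"])
for z in(.154,):
  for l in("box_rim",):
    for r in bot.spot_point(f,l)[:2]:print(r["conf"],ray(f,r["position"],z))
E
```

```text
t 7.3333 p [0.6771 0.0073 0.0337] rot [3.141  0.0001 1.6412] F [-1.2281 -0.1022  6.2457] w 0.007390013747856183 ff 33.53661775588989 q [ 0.1464  0.864  -0.3956  1.5581  0.4192  0.804  -0.3477]
0.81 [392.8, 209.8]
0.67 [0.4699 0.2863 0.154 ]
```

Emit:
carry_out(
  rows=[
    [[0,0,-0.003,0],[0,0,-0.008,0],[0,0,-0.015,0],[0,0,-0.025,0],[0,0,-0.04,0],[0,0,-0.065,0],[0,0,-0.095,0],[0,0,-0.13,0],[0,0,-0.165,0],[0,0,-0.2,0],[0,0,-0.225,0],[0,0,-0.246,0]],
  ],
)

```text
clock: 8.48
position: [0.6768, 0.0075, 0.2836]
tool_rot: [3.139, -0.0, 1.641]
force: [-1.0, 0.0, -0.3]
grip_width: 0.0078
finger_force: 32.6
```

Emit:
carry_out(
  rows=[
    [[0.003,-0.006,0,0],[0.009,-0.02,0,0],[0.02,-0.042,0,0],[0.032,-0.068,0,0],[0.045,-0.095,0,0],[0.058,-0.12,0,0],[0.07,-0.145,0,0],[0.08,-0.166,0,0],[0.088,-0.183,0,0],[0.094,-0.195,0,0],[0.097,-0.2,0,0],[0.097,-0.2,0,0]],
  ],
)

```text
clock: 9.48
position: [0.4697, 0.0904, 0.2801]
tool_rot: [3.141, 0.001, 1.642]
force: [0.2, -0.2, 0.4]
grip_width: 0.0076
finger_force: 32.6
```

```bash
python3 - <<'E'
from h import *
s=st();f=bot.grab_frame("wrist");save(f,"w3.png")
for r in bot.spot_point(f,"box_rim")[:2]:print(r["conf"],r["position"],ray(f,r["position"],.154))
for r in bot.spot_point(f,"box_floor")[:2]:print(r["conf"],r["position"],ray(f,r["position"],.096))
E
```

```text
t 9.4833 p [0.4697 0.0904 0.2801] rot [3.1407 0.0005 1.6424] F [ 0.2264 -0.2158  0.3908] w 0.007594224570678477 ff 32.58479118347168 q [ 0.1622  0.2711 -0.5779  1.891   0.1727  1.0277 -0.417 ]
```

View pics/w3.png

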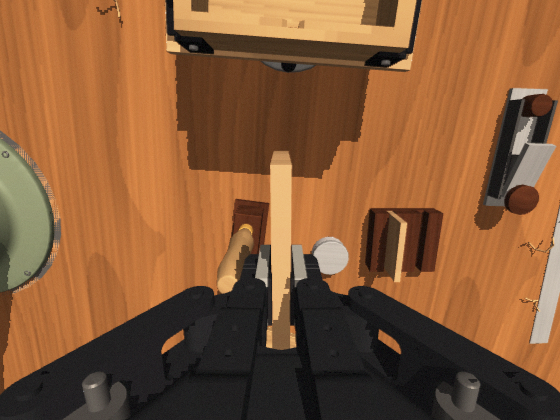

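The box's near long wall is at rows 10–60, around column 293, and the held divider is upright at column 281. The box lies too high in the image, so I'll go closer.

Emit:
carry_out(
  rows=[
    [[0.005,0,0,0],[0.015,0,0,0],[0.03,0,0,0],[0.048,0,0,0],[0.064,0,0,0],[0.076,0,0,0],[0.083,0,0,0],[0.085,0,0,0],[0.085,0,0,0],[0.085,0,0,0]],
  ],
)

```text
clock: 10.47
position: [0.4646, 0.1743, 0.2792]
tool_rot: [-3.141, 0.0, 1.641]
force: [0.1, -0.1, -0.5]
grip_width: 0.0077
finger_force: 32.6
```

```bash
python3 - <<'E'
from h import *
s=st();f=bot.grab_frame("wrist");save(f,"w4.png")
np.savez("w4.npz",K=f["K"],pose=f["pose"],pixels=f["pixels"])
for r in bot.spot_point(f,"box_rim")[:2]:print(r["conf"],r["position"],ray(f,r["position"],.154))
for r in bot.spot_point(f,"box_floor")[:2]:print(r["conf"],r["position"],ray(f,r["position"],.096))
E
```

```text
t 10.4667 p [0.4646 0.1743 0.2792] rot [-3.1413  0.0003  1.6409] F [ 0.142  -0.1416 -0.4939] w 0.007701192346896738 ff 32.5845068693161 q [ 0.0102  0.3097 -0.6091  1.8492  0.2031  1.0451 -0.6092]
0.57 [293.2, 66.2] [0.4669 0.2885 0.154 ]
0.66 [295.6, 80.0] [0.4719 0.2855 0.096 ]
```

View pics/w4.png

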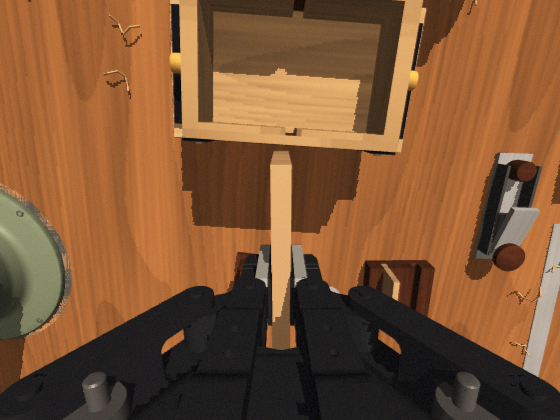

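```bash
python3 - <<'E'
import cv2
a=cv2.imread("pics/w4.png")[0:165,165:430];cv2.imwrite("pics/w4c.png",cv2.resize(a,None,fx=3,fy=3,interpolation=cv2.INTER_CUBIC))
E
```

```text
(no output)
```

View pics/w4c.png

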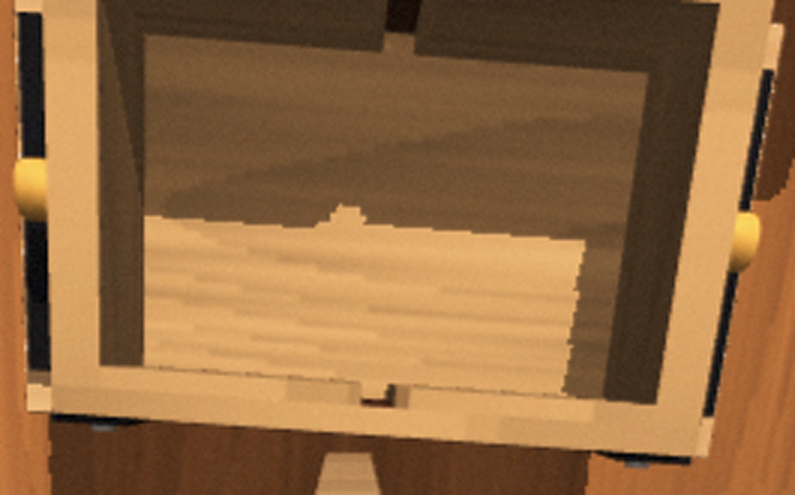

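```bash
cat > fit.py <<'E'
from h import *
from scipy.optimize import least_squares
f=dict(np.load("w4.npz"))
C=[((100,366),(-.081,-.051,.154)),((657,404),(.081,-.051,.154)),((50,413),(-.095,-.065,.154)),((690,456),(.095,-.065,.154)),((718,3),(.081,.051,.154)),
((143,35),(-.081,.051,.096)),((648,72),(.081,.051,.096)),((385,50),(-.005,.051,.096)),((415,54),(.005,.051,.096)),((361,402),(-.005,-.057,.154)),((393,406),(.005,-.057,.154))]
uv=np.array([(c[0][0]/3+165,c[0][1]/3) for c in C]);M=np.array([c[1] for c in C])
def r(p):
    c,s=np.cos(p[2]),np.sin(p[2]);out=[]
    for m,u in zip(M,uv):
        out.append(proj(f,[p[0]+c*m[0]-s*m[1],p[1]+s*m[0]+c*m[1],m[2]+p[3]])-u)
    return np.ravel(out)
R_=least_squares(r,[.467,.288,0,0],loss="soft_l1");print(R_.x,np.degrees(R_.x[2]));print(R_.fun.reshape(-1,2))
R3=least_squares(lambda p:r([*p,0]),[.467,.288,0],loss="soft_l1");print(R3.x)
E
python3 fit.py
```

```text
[ 0.4692  0.2903  0.0026 -0.0012] 0.14763627934368498
[[-0.2534 -0.3406]
 [-0.6579  0.0179]
 [ 0.5961 -0.5957]
 [ 1.3547 -0.0903]
 [ 0.3579 -0.2401]
 [ 0.6095 -0.487 ]
 [-0.2471  0.0837]
 [-1.0633  0.5994]
 [-0.7255  0.0626]
 [-0.3152  0.8696]
 [ 0.3811  0.3303]]
[0.4691 0.2901 0.0027]
```

```bash
python3 - <<'E'
from h import *
f=dict(np.load("w4.npz"));s=bot.observe()
Rm=R.from_euler("xyz",s["tool_rot"]).as_matrix();p=s["position"]
W=lambda v:proj(f,p+Rm@np.array(v))
for v in ([.0555,-.004,-.0323],[.0555,.004,-.0323],[.0555,-.004,.0217],[.0555,.004,.0217],[.03,-.004,-.0323],[.03,.004,-.0323]):print(v,W(v))
g=f["pixels"].astype(int)
for r in (156,170,190,205):print(r,g[r,266:297,0])
print(g[145:175,281,0])
print(shift(s,[.4691,.2901,.2792]))
E
```

```text
[0.0555, -0.004, -0.0323] [269.3838 163.7145]
[0.0555, 0.004, -0.0323] [291.175  163.7343]
[0.0555, -0.004, 0.0217] [273.1113 150.08  ]
[0.0555, 0.004, 0.0217] [287.8809 150.093 ]
[0.03, -0.004, -0.0323] [270.021  229.0305]
[0.03, 0.004, -0.0323] [290.4834 229.052 ]
156 [ 85  85  83  85  82  86 152 181 189 186 183 182 181 185 186 187 185 186
 183 185 182 185 187 148  93  80  81  81  85  85  86]
170 [ 80  79  85  88 189 226 230 231 229 231 230 230 230 231 229 230 229 230
 230 231 229 231 229 231 231 178 100  87  84  85  81]
190 [ 80  87  93  91 188 224 231 230 230 231 230 230 230 229 230 230 230 228
 229 230 229 231 230 230 229 175 101  83  78  84  86]
205 [ 92  92  91  92 158 222 229 230 230 229 229 229 228 230 230 229 229 229
 229 228 230 229 229 229 228 151  92  79  86  88  90]
[ 92  91  91  91  92 100 159 169 174 181 183 187 183 188 190 175 179 180
 186 197 229 231 231 231 230 230 230 230 230 229]
[0.1154 0.0125 0.0001]
```

Emit:
carry_out(
  rows=[
    [[0.006,0.001,0,0.5],[0.02,0.002,0,1],[0.04,0.004,0,2],[0.06,0.006,0,2.8],[0.08,0.0085,0.01,3.4],[0.097,0.0105,0.022,3.8],[0.109,0.012,0.04,3.87],[0.1145,0.0125,0.058,3.87],[0.1157,0.0125,0.072,3.87],[0.1157,0.0125,0.082,3.87],[0.1157,0.0125,0.088,3.87],[0.1157,0.0125,0.088,3.87]],
  ],
)

```text
clock: 11.62
position: [0.4686, 0.2906, 0.1905]
tool_rot: [-3.14, 0.001, 1.573]
force: [-0.4, 0.2, 0.1]
grip_width: 0.0075
finger_force: 32.6
```

Emit:
carry_out(
  rows=[
    [[0,0,0,0],[0,0,0,0],[0,0,0,0]],
  ],
)

```text
clock: 11.87
position: [0.4692, 0.2911, 0.1921]
tool_rot: [3.14, -0.001, 1.573]
force: [-0.3, 0.3, -0.9]
grip_width: 0.0075
finger_force: 32.6
```

```bash
python3 - <<'E'
from h import *
s=st();f=bot.grab_frame("wrist");save(f,"w5.png");print(shift(s,[.4691,.2904,.1177]),np.degrees(s["tool_rot"]))
np.savez("w5.npz",K=f["K"],pose=f["pose"],pixels=f["pixels"])
def bx(v):return proj(f,[.4691+v[0]-.0026*v[1],.2901+.0026*v[0]+v[1],v[2]])
for v in ([-.005,.057,.154],[.005,.057,.154],[-.009,.051,.154],[.009,.051,.154],[-.081,.051,.154],[.081,.051,.154]):print(v,bx(v))
a=f["pixels"][:,:,::-1];cv2.imwrite("pics/w5c.png",cv2.resize(a[60:250,180:390],None,fx=3,fy=3,interpolation=cv2.INTER_CUBIC))
E
```

```text
t 11.8667 p [0.4692 0.2911 0.1921] rot [ 3.1405 -0.0006  1.5733] F [-0.3047  0.2919 -0.8548] w 0.007524584490220476 ff 32.58403122425079 q [-0.2449  0.5041 -0.5738  1.8138  0.3361  0.9206 -0.9654]
[-0.0008 -0.0001  0.0744] [179.9366  -0.0337  90.1463]
[-0.005, 0.057, 0.154] [271.7404 146.3593]
[0.005, 0.057, 0.154] [288.5571 146.3618]
[-0.009, 0.051, 0.154] [265.1576 156.5314]
[0.009, 0.051, 0.154] [295.1453 156.5354]
[-0.081, 0.051, 0.154] [145.1736 156.5156]
[0.081, 0.051, 0.154] [415.0625 156.5511]
```

View pics/w5c.png

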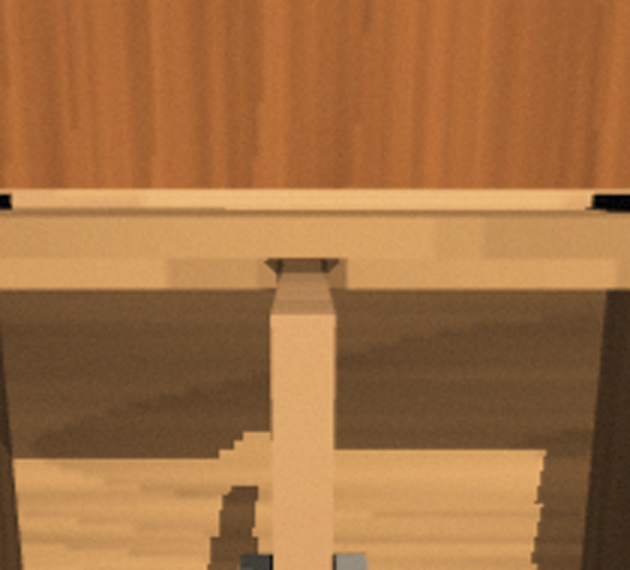

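The far groove is centred near crop column 305 and the divider's lower end near 304. Both fall within a fraction of a millimetre of the rim model, so I'll lower it gently.

Emit:
carry_out(
  rows=[
    [[0,0,0.001,0],[-0.0003,0,0.003,0],[-0.0003,0,0.005,0],[-0.0003,0,0.0075,0],[-0.0003,0,0.01,0],[-0.0003,0,0.0125,0],[-0.0003,0,0.015,0],[-0.0003,0,0.0175,0],[-0.0003,0,0.02,0],[-0.0003,0,0.0225,0],[-0.0003,0,0.025,0],[-0.0003,0,0.0275,0]],
  ],
)

```text
clock: 12.92
position: [0.4688, 0.2907, 0.1636]
tool_rot: [-3.142, 0.0, 1.574]
force: [0.3, 0.3, -0.7]
grip_width: 0.0076
finger_force: 32.6
```

```bash
python3 - <<'E'
from h import *
s=st();print(s["moment"],shift(s,[.4691,.2904,.1177]))
E
```

```text
t 12.9167 p [0.4688 0.2907 0.1636] rot [-3.1416  0.      1.5738] F [ 0.2907  0.2641 -0.7348] w 0.007624601889037399 ff 32.583248019218445 q [-0.259   0.5404 -0.5569  1.8394  0.3654  0.865  -0.9896]
[-0.0269 -0.009   0.0159] [-0.0003  0.0003  0.0459]
```

Emit:
carry_out(
  rows=[
    [[0,0,0.003,0],[0,0,0.006,0],[0,0,0.0095,0],[0,0,0.013,0],[0,0,0.0165,0],[0,0,0.02,0],[0,0,0.0235,0],[0,0,0.027,0],[0,0,0.0305,0],[0,0,0.034,0],[0,0,0.037,0],[0,0,0.039,0]],
  ],
)

```text
clock: 13.92
position: [0.4687, 0.2907, 0.1244]
tool_rot: [-3.141, 0.0, 1.574]
force: [0.9, 0.2, -0.5]
grip_width: 0.0075
finger_force: 32.6
```

Emit:
carry_out(
  rows=[
    [[0,0,0.001,0],[0,0,0.002,0],[0,0,0.003,0],[0,0,0.004,0],[0,0,0.0045,0],[0,0,0.005,0],[0,0,0.005,0],[0,0,0.005,0]],
  ],
)

```text
clock: 14.58
position: [0.4688, 0.2908, 0.1199]
tool_rot: [3.142, -0.0, 1.574]
force: [0.3, 0.8, 0.0]
grip_width: 0.0076
finger_force: 32.6
```

Emit:
carry_out(
  rows=[
    [[0,0,0.0005,0],[0,0,0.001,0],[0,0,0.0015,0],[0,0,0.002,0],[0,0,0.002,0],[0,0,0.002,0]],
  ],
)

```text
clock: 15.08
position: [0.4688, 0.2908, 0.1178]
tool_rot: [-3.142, -0.0, 1.574]
force: [0.5, 0.7, 0.2]
grip_width: 0.0074
finger_force: 32.6
```

Emit:
carry_out(
  rows=[
    [[0,0,0.0005,0],[0,0,0.001,0],[0,0,0.0015,0],[0,0,0.0015,0],[0,0,0.0015,0]],
  ],
)

```text
clock: 15.5
position: [0.4689, 0.2908, 0.1177]
tool_rot: [3.141, 0.0, 1.574]
force: [-7.4, -6.7, 28.5]
grip_width: 0.0075
finger_force: 37.0
```

The contact force shows it is on the floor. I'll ease off and let go.

Emit:
carry_out(
  rows=[
    [[0,0,-0.0005,0],[0,0,-0.001,0],[0,0,-0.001,0]],
  ],
)

```text
clock: 15.75
position: [0.4689, 0.2908, 0.1177]
tool_rot: [3.141, -0.0, 1.574]
force: [-2.2, -1.8, 10.5]
grip_width: 0.0071
finger_force: 34.2
```

Emit:
carry_out(
  rows=[
    [[0,0,0,0],[0,0,0,0],[0,0,0,0],[0,0,0,0],[0,0,0,0],[0,0,0,0]],
  ],
  grip=0.035,
)

```text
clock: 16.25
position: [0.4687, 0.2908, 0.1172]
tool_rot: [-3.141, 0.0, 1.574]
force: [-1.1, 0.0, -0.1]
grip_width: 0.035
finger_force: 0.0
```

Emit:
carry_out(
  rows=[
    [[0,0,-0.005,0],[0,0,-0.015,0],[0,0,-0.03,0],[0,0,-0.05,0],[0,0,-0.075,0],[-0.005,0,-0.1,0],[-0.02,0,-0.125,0],[-0.04,0,-0.145,0],[-0.06,0,-0.16,0],[-0.075,0,-0.168,0],[-0.085,0,-0.17,0],[-0.085,0,-0.17,0]],
  ],
)

```text
clock: 17.25
position: [0.4694, 0.204, 0.2883]
tool_rot: [3.14, 0.0, 1.572]
force: [0.1, -0.1, -0.5]
grip_width: 0.035
finger_force: 0.0
```

```bash
python3 - <<'E'
from h import *
s=st();f=bot.grab_frame("wrist");np.savez("w6.npz",K=f["K"],pose=f["pose"],pixels=f["pixels"])
def bx(v):return proj(f,[.4691+v[0]-.0026*v[1],.2901+.0026*v[0]+v[1],v[2]])
for v in ([-.004,-.0555,.15],[.004,-.0555,.15],[-.004,.0555,.15],[.004,.0555,.15],[-.081,-.051,.154],[.081,-.051,.154],[.081,.051,.154]):print(v,bx(v))
a=f["pixels"][:,:,::-1];cv2.imwrite("pics/w6.png",cv2.resize(a[0:200,150:420],None,fx=2.9,fy=2.9,interpolation=cv2.INTER_CUBIC))
for n in("scene","side"):
    g=bot.grab_frame(n);
    for l,z in(("lid_handle",.041),("lid",0)):
        for q in bot.spot_point(g,l)[:1]:print(n,l,q["conf"],ray(g,q["position"],z))
    q=bot.regions_of(g,"lid")[0];P=np.array([ray(g,(c,r),.016)[:2] for r,c in np.argwhere(q["region"])],np.float32);print(cv2.minAreaRect(P))
E
```

```text
t 17.25 p [0.4694 0.204  0.2883] rot [3.1401 0.0005 1.5715] F [ 0.109  -0.0575 -0.5388] w 0.035012979228758026 ff 0.0 q [-0.0463  0.327  -0.6096  1.8013  0.2118  1.0776 -0.7311]
[-0.004, -0.0555, 0.15] [275.872  165.1137]
[0.004, -0.0555, 0.15] [284.3649 165.0988]
[-0.004, 0.0555, 0.15] [275.0626  32.6525]
[0.004, 0.0555, 0.15] [284.6086  32.6377]
[-0.081, -0.051, 0.154] [192.5088 161.006 ]
[0.081, -0.051, 0.154] [367.6763 160.7001]
[0.081, 0.051, 0.154] [377.4951  37.2115]
scene lid_handle 0.98 [ 0.5117 -0.2511  0.041 ]
scene lid 0.66 [ 0.5067 -0.2478 -0.    ]
((0.5074375867843628, -0.24534305930137634), (0.1482641100883484, 0.20426999032497406), 76.20049285888672)
side lid_handle 0.56 [ 0.5096 -0.2483  0.041 ]
side lid 0.71 [ 0.5022 -0.242  -0.    ]
((0.5032001733779907, -0.2523234486579895), (0.14628854393959045, 0.20303362607955933), 75.96623229980469)
```

View pics/w6.png

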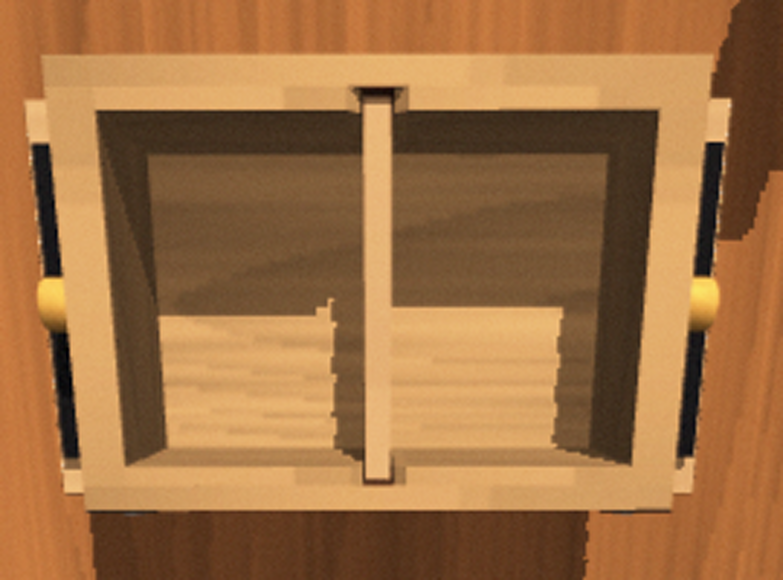

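The divider sits in both grooves, with its ends at crop rows 95 and 480 and its top below the rim. The box corners match the model. Next I'll look at the lid from above, gripper open wide.

Emit:
carry_out(
  rows=[
    [[-0.01,-0.002,-0.004,4],[-0.03,-0.004,-0.01,9],[-0.06,-0.007,-0.012,15],[-0.1,-0.01,-0.012,21],[-0.14,-0.013,-0.012,27],[-0.18,-0.016,-0.012,33],[-0.22,-0.019,-0.012,39],[-0.26,-0.022,-0.012,45],[-0.3,-0.025,-0.012,51],[-0.335,-0.028,-0.012,56],[-0.37,-0.03,-0.012,60],[-0.4,-0.03,-0.012,60]],
  ],
  grip=0.06,
)

```text
clock: 18.7
position: [0.4396, -0.1966, 0.2994]
tool_rot: [3.141, 0.0, 0.521]
force: [0.2, 0.4, 0.6]
grip_width: 0.0599
finger_force: 0.0
```

Emit:
carry_out(
  rows=[
    [[-0.009,0.015,0,5],[-0.015,0.026,0,11],[-0.0175,0.03,0,17],[-0.0175,0.03,0,23],[-0.0175,0.03,0,29],[-0.0175,0.03,0,35],[-0.0175,0.03,0,40],[-0.0175,0.03,0,44],[-0.0175,0.03,0,44],[-0.0175,0.03,0,44],[-0.0175,0.03,0,44]],
  ],
)

```text
clock: 19.62
position: [0.4403, -0.2289, 0.2992]
tool_rot: [-3.142, 0.0, -0.238]
force: [-0.5, -0.7, -0.3]
grip_width: 0.0603
finger_force: 0.0
```

```bash
python3 - <<'E'
from h import *
s=st();f=bot.grab_frame("wrist");np.savez("w7.npz",K=f["K"],pose=f["pose"],pixels=f["pixels"]);save(f,"w7.png")
for l,z in(("lid_handle",.041),("lid",0)):
    for q in bot.spot_point(f,l)[:1]:print(l,q["conf"],q["position"],ray(f,q["position"],z))
for l,z in (("lid",.016),("lid_handle",.05)):
  q=bot.regions_of(f,l)[0];a=np.argwhere(q["region"]);print(a.min(0),a.max(0));P=np.array([ray(f,(c,r),z)[:2] for r,c in a],np.float32);print(l,q["conf"],cv2.minAreaRect(P))
print(shift(s,[.507,-.248,.023]))
E
```

```text
t 19.6167 p [ 0.4403 -0.2289  0.2992] rot [-3.1416  0.0001 -0.2385] F [-0.5268 -0.6915 -0.3106] w 0.06025477395053443 ff 0.0 q [ 0.422   0.2431 -0.0753  1.842   0.0208  1.0574 -1.4706]
lid_handle 0.61 [280.9, 124.1] [ 0.5055 -0.2454  0.041 ]
lid 0.85 [280.1, 125.9] [ 0.503  -0.2437  0.    ]
[ 44 228] [195 335]
lid 0.65 ((0.5046802759170532, -0.24515287578105927), (0.13935847580432892, 0.19946743547916412), 76.35240936279297)
[ 43 227] [194 334]
lid_handle 0.86 ((0.5062836408615112, -0.24521830677986145), (0.1287984997034073, 0.18316397070884705), 76.34745788574219)
[0.0694 0.0028 0.2762]
```

View pics/w7.png

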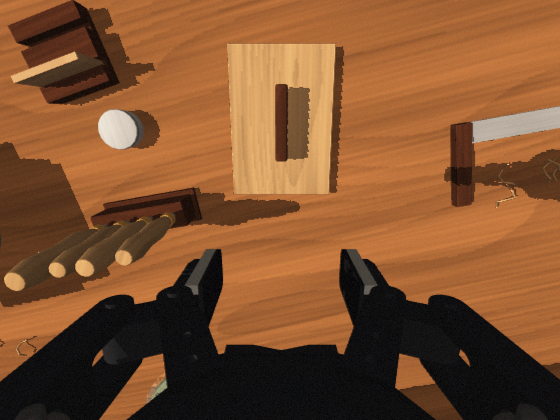

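The lid's board spans columns 228–335 and rows 44–194. Measured on the bench it is 139 x 199 mm, as it should be, with the bar at (281,122). Joint 7 would run out of range over the box in this orientation, so I'll take the handle a half turn round.

Emit:
carry_out(
  rows=[
    [[0.005,0,0,-4],[0.015,0,0,-10],[0.03,0,0,-17],[0.045,0.0006,0,-24],[0.057,0.0006,0,-31],[0.064,0.0006,0,-38],[0.0667,0.0006,0,-45],[0.0667,0.0006,0,-52],[0.0667,0.0006,0,-59],[0.0667,0.0006,0,-66],[0.0667,0.0006,0,-73],[0.0667,0.0006,0,-80]],
  ],
)

```text
clock: 20.87
position: [0.5048, -0.2457, 0.2992]
tool_rot: [-3.141, -0.0, 1.161]
force: [0.7, -0.4, -0.7]
grip_width: 0.0601
finger_force: 0.0
```

Emit:
carry_out(
  rows=[
    [[0,0,0,-7],[0,0,0,-14],[0,0,0,-21],[0,0,0,-28],[0,0,0,-35],[0,0,0,-42],[0,0,0,-49],[0,0,0,-56],[0,0,0,-63],[0,0,0,-70],[0,0,0,-76],[0,0,0,-80]],
  ],
)

```text
clock: 21.87
position: [0.5047, -0.2457, 0.2992]
tool_rot: [3.142, -0.0, 2.557]
force: [0.2, 0.3, 0.4]
grip_width: 0.0599
finger_force: 0.0
```

Emit:
carry_out(
  rows=[
    [[0,0,0.01,-5],[0,0,0.03,-10],[0,0,0.055,-14],[0,0,0.08,-17],[0,0,0.105,-19],[0,0,0.125,-20],[0,0,0.14,-20],[0,0,0.15,-20],[0,0,0.155,-20],[0,0,0.155,-20],[0,0,0.155,-20]],
  ],
)

```text
clock: 22.78
position: [0.5051, -0.2457, 0.1449]
tool_rot: [-3.142, 0.001, 2.9]
force: [1.7, -0.9, 1.2]
grip_width: 0.0599
finger_force: 0.0
```

```bash
python3 - <<'E'
from h import *
s=st();print(np.degrees(s["tool_rot"]),shift(s,[.505,-.2453,.023]))
f=bot.grab_frame("wrist")
q=bot.regions_of(f,"lid")[0];a=np.argwhere(q["region"]);print(a.min(0),a.max(0));
P=np.array([ray(f,(c,r),.016)[:2] for r,c in a],np.float32);print(q["conf"],cv2.minAreaRect(P))
r=bot.spot_point(f,"lid_handle")[0];print(r["conf"],r["position"],ray(f,r["position"],.041))
g=f["pixels"].astype(int)
for v in (60,120,180):print(v,g[v,240:320,0])
save(f,"w8.png")
E
```

```text
t 22.7833 p [ 0.5051 -0.2457  0.1449] rot [-3.1415  0.0006  2.9002] F [ 1.6864 -0.8594  1.1878] w 0.05990667168842982 ff 0.0 q [ 0.7857  0.5953 -0.6173  1.8257  0.4423  0.861   1.2846]
[-179.9951    0.0338  166.172 ] [0.0003 0.0003 0.1219]
[ 87 200] [293 361]
0.56 ((0.5059751868247986, -0.24551832675933838), (0.1395990252494812, 0.19845105707645416), 76.35747528076172)
0.77 [282.5, 206.6] [ 0.5055 -0.2444  0.041 ]
60 [155 152 152 152 153 154 152 149 151  93  77  75  78  74  79  71  71  75
  76  78  74  77  79  78  81  81  79  78  79  80  84  85  85  86  86  83
  84  83  85  87  87  88  86  83  88  86  86  87  87  86  87  89  88  86
  90  86  84  88  86  89  88  85  87  84  90  88  86  88  87  87  88  90
  90  86  88  85  88  87  82  84]
120 [201 209 207 207 206 202 205 205 209 213 209 202 200 196 199 196 194 193
 195 196 196 194 200 202 199 193 193 193 196 196 203 210 217 213 212 205
 200 202 202 202 205 209 210 208 203 202 197 206 212 213 207 204 198 196
 195 198 206 210 212 216 215 217 215 210 210 210 212 216 217 216 210 206
 206 210 211 220 218 216 217 215]
180 [197 136  99 100 101 102 102 100 104 101 101 102 106 111 108 109 106 106
 108 106 108 109 107 109 110 106 108 111 108 109 113  94  39  40  54  68
  72  71  73  71  71  75  75  78  79  77  81  75  83  86  81 158 201 208
 210 211 213 210 207 205 213 224 222 218 213 207 205 206 207 214 210 209
 208 208 207 207 205 212 214 218]
```

Emit:
carry_out(
  rows=[
    [[0,0,0.01,-0.18],[0,0,0.025,-0.18],[0,0,0.04,-0.18],[0,0,0.056,-0.18],[0,0,0.072,-0.18],[0,0,0.087,-0.18],[0,0,0.1,-0.18],[0,0,0.11,-0.18],[0,0,0.117,-0.18],[0,0,0.121,-0.18],[0,0,0.1215,-0.18],[0,0,0.1215,-0.18]],
  ],
)

```text
clock: 23.93
position: [0.505, -0.2456, 0.023]
tool_rot: [-3.142, 0.0, 2.903]
force: [0.0, 0.5, 0.2]
grip_width: 0.06
finger_force: 0.0
```

Emit:
carry_out(
  rows=[
    [[0,0,0,0],[0,0,0,0],[0,0,0,0],[0,0,0,0],[0,0,0,0],[0,0,0,0],[0,0,0,0],[0,0,0,0],[0,0,0,0],[0,0,0,0]],
  ],
  grip=0.0,
  grip_force=90,
)

```text
clock: 24.77
position: [0.505, -0.2458, 0.0234]
tool_rot: [-3.141, 0.001, 2.903]
force: [-3.2, 0.7, 9.0]
grip_width: 0.0147
finger_force: 88.7
```

Emit:
carry_out(
  rows=[
    [[0,0,-0.002,0],[0,0,-0.006,0],[0,0,-0.012,0],[0,0,-0.02,0],[0,0,-0.03,0],[0,0,-0.042,0],[0,0,-0.054,0],[0,0,-0.064,0],[0,0,-0.072,0],[0,0,-0.077,0],[0,0,-0.08,0],[0,0,-0.08,0]],
  ],
)

```text
clock: 25.77
position: [0.505, -0.2457, 0.1033]
tool_rot: [-3.141, 0.001, 2.903]
force: [0.5, -1.0, -1.0]
grip_width: 0.0142
finger_force: 87.8
```

```bash
python3 - <<'E'
from h import *
s=st();print(s["moment"],np.degrees(s["tool_rot"]))
E
```

```text
t 25.7667 p [ 0.505  -0.2457  0.1033] rot [-3.1414  0.0006  2.9033] F [ 0.5373 -0.9511 -1.0327] w 0.014242373390454182 ff 87.78955936431885 q [ 0.7605  0.652  -0.5841  1.8529  0.4937  0.7844  1.2455]
[ 0.0138 -0.0488 -0.0008] [-179.9917    0.0325  166.3448]
```

Emit:
carry_out(
  rows=[
    [[0,0,-0.003,0],[0,0,-0.01,0],[0,0,-0.022,0],[0,0,-0.042,0],[0,0,-0.066,0],[0,0,-0.092,0],[0,0,-0.118,0],[0,0,-0.142,0],[0,0,-0.162,0],[0,0,-0.177,0],[0,0,-0.186,0],[0,0,-0.19,0]],
  ],
)

```text
clock: 26.77
position: [0.5051, -0.2456, 0.2945]
tool_rot: [-3.141, 0.002, 2.903]
force: [0.4, -0.5, -2.2]
grip_width: 0.0144
finger_force: 87.8
```

Emit:
carry_out(
  rows=[
    [[0.001,0.003,0,0],[0.003,0.01,0,0],[0.007,0.022,0,0],[0.013,0.041,0,0],[0.021,0.066,0,0],[0.029,0.093,0,0],[0.038,0.12,0,0],[0.046,0.147,0,0],[0.055,0.174,0,0],[0.063,0.201,0,0],[0.072,0.228,0,0],[0.0806,0.2561,0,0]],
  ],
)

```text
clock: 27.77
position: [0.4856, 0.0245, 0.2922]
tool_rot: [-3.141, -0.001, 2.904]
force: [0.8, -0.2, -2.9]
grip_width: 0.0147
finger_force: 87.8
```

Emit:
carry_out(
  rows=[
    [[0.0085,0.027,0,-0.5],[0.017,0.054,0,-2],[0.0255,0.081,0,-3.5],[0.034,0.108,0,-5],[0.0425,0.135,0,-7],[0.051,0.162,0,-9],[0.0595,0.189,0,-11],[0.067,0.213,0,-12.5],[0.073,0.232,0,-13.3],[0.0775,0.246,0,-13.7],[0.08,0.254,0,-13.8],[0.0806,0.2561,0,-13.8]],
  ],
)

```text
clock: 28.77
position: [0.4676, 0.2919, 0.2923]
tool_rot: [3.141, -0.001, -3.136]
force: [0.7, -0.4, -2.5]
grip_width: 0.0144
finger_force: 87.9
```

```bash
python3 - <<'E'
from h import *
s=st();print(s["moment"],np.degrees(s["tool_rot"]),shift(s,[.4693,.2901,.1865]))
f=bot.grab_frame("wrist");np.savez("w9.npz",K=f["K"],pose=f["pose"],pixels=f["pixels"])
save(f,"w9.png")
g=bot.grab_frame("side");save(g,"d9.png")
cv2.imwrite("pics/c9.png",np.hstack([f["pixels"][:330,:,::-1],cv2.resize(g["pixels"][80:245,160:320,::-1],(320,330))])[:, :][:, 0:880][:, :] if 0 else cv2.resize(np.hstack([f["pixels"][:330,:,::-1],cv2.resize(g["pixels"][80:245,160:320,::-1],(320,330))]),(800,300)))
E
```

```text
t 28.7667 p [0.4676 0.2919 0.2923] rot [ 3.1413 -0.0012 -3.1364] F [ 0.6888 -0.3847 -2.5366] w 0.014410229668324401 ff 87.85423994064331 q [-0.0238  0.4623 -0.8937  1.6892  0.3846  1.1779  0.5592]
[-0.0146  0.0198  0.0468] [ 179.9843   -0.066  -179.7006] [-0.0018 -0.0019  0.1058]
```

View pics/c9.png

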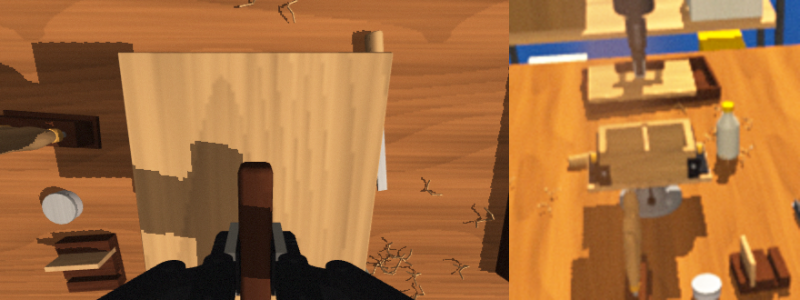

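The lid hangs from the bar and its far edge runs along row 57, columns 131–431 at full scale. The box and its divider look undisturbed in the side view. I'll fit the lid's pose in the hand numerically.

```bash
cat > lid.py <<'E'
from h import *
from scipy.optimize import least_squares
import sys
def fitlid(f,s,h=.0232):
    g=cv2.cvtColor(f["pixels"],cv2.COLOR_RGB2LAB).astype(float);g=f["pixels"].astype(float).sum(2)
    b=f["pixels"][:,:,2].astype(float)
    Rm=R.from_euler("xyz",s["tool_rot"]).as_matrix();p=s["position"]
    def P(v,q):
        # q: dx,dy,dz,yaw,pitch about tool y, roll about tool x
        m=R.from_euler("xyz",[q[5],q[4],q[3]]).apply(np.array(v))
        return proj(f,p+Rm@(m+np.array([q[0],q[1],h+q[2]])))
    z=-.016
    E=[((.1,y,z),(.11,y,z),(1,0)) for y in np.linspace(-.06,.06,25)]+[((x,sg*.07,z),(x,sg*.08,z),(0,1)) for sg in(1,-1) for x in np.linspace(.03,.095,14)]
    q=np.zeros(6)
    for it in range(4):
        obs=[]
        for a,o,_ in E:
            u=P(a,q);d=P(o,q)-u;d/=np.linalg.norm(d);t=np.arange(-9,9.1,.25)
            pts=u+t[:,None]*d
            v=cv2.remap(b.astype(np.float32),pts[:,:1].astype(np.float32),pts[:,1:].astype(np.float32),cv2.INTER_LINEAR).ravel()
            v=cv2.GaussianBlur(v[None],(9,1),0).ravel();k=np.argmin(np.gradient(v));obs.append((u+t[k]*d,d))
        def res(x):
            qq=np.r_[x[0],x[1],0,x[2],x[3],x[4]];return np.array([(P(a,qq)-o[0])@o[1] for (a,_,_),o in zip(E,obs)])
        r=least_squares(res,q[[0,1,3,4,5]],loss="soft_l1",f_scale=.5);q=np.r_[r.x[0],r.x[1],0,r.x[2:]]
    print("dx,dy",q[:2],"yaw,pitch,roll deg",np.degrees(q[3:]),"res med",np.median(abs(r.fun)),abs(r.fun).max())
    c=p+Rm@np.array([q[0],q[1],h]);print("lid origin world",c,"lid yaw off box x", np.degrees(s["tool_rot"][2])-np.degrees(q[3]));return q,c
E
python3 - <<'E'
from lid import *
s=st();f=bot.grab_frame("wrist");q,c=fitlid(f,s)
print(np.degrees(s["tool_rot"]))
E
```

```text
t 28.8667 p [0.4685 0.2901 0.2924] rot [-3.1412 -0.0006 -3.1385] F [ 0.3227  0.4029 -2.0284] w 0.014434729327406588 ff 87.85431861877441 q [-0.0211  0.4614 -0.8927  1.6896  0.3846  1.1779  0.5606]
dx,dy [-0.0017  0.0018] yaw,pitch,roll deg [-0.7154 -1.1544  3.2203] res med 0.06383268601909974 8.266752995383277
lid origin world [0.4702 0.2919 0.2692] lid yaw off box x -179.10760191811954
[-179.9764   -0.0319 -179.823 ]
```

```bash
sed -i 's/def fitlid(f,s,h=.0232):/def fitlid(f,s,h=.0232,free=(0,1,3,4,5)):\n    free=list(free)/; s/qq=np.r_\[x\[0\],x\[1\],0,x\[2\],x\[3\],x\[4\]\];/qq=np.zeros(6);qq[free]=x;/; s/q\[\[0,1,3,4,5\]\]/q[free]/; s/;q=np.r_\[r.x\[0\],r.x\[1\],0,r.x\[2:\]\]/;q=np.zeros(6);q[free]=r.x/' lid.py
sed -i 's/    c=p+Rm/    print(np.round(r.fun,1),[np.round(o[0],1).tolist() for o in obs[::12]])\n    c=p+Rm/' lid.py
python3 - <<'E'
from lid import *
s=bot.observe();f=bot.grab_frame("wrist")
for fr in ((0,1,3,4,5),(0,1,3,2),(0,1,2,3,4,5),(0,1)): print(fr);q,c=fitlid(f,s,free=fr)
E
```

```text
(0, 1, 3, 4, 5)
dx,dy [-0.0018  0.0018] yaw,pitch,roll deg [-0.6885 -1.1039  3.2535] res med 0.04409372132652134 7.803255918136702
[-0.2 -0.2  0.1  0.   0.   0.   0.   0.   0.   0.   0.   0.   0.   0.
  0.   0.  -0.  -0.  -0.  -0.  -0.   0.2 -0.  -0.  -0.   2.7  2.7 -7.8
 -6.3 -4.8 -3.1 -1.6 -0.1  0.4 -0.6  0.7  0.7  0.2  0.2  0.   0.5 -0.7
 -0.2 -0.2 -0.  -0.3 -0.  -0.  -0.   0.2 -0.   0.2 -0. ] [[151.7, 57.5], [284.5, 57.7], [411.5, 57.6], [427.7, 91.4], [136.7, 115.9]]
lid origin world [0.4706 0.2913 0.2693] lid yaw off box x -179.18747126801452
(0, 1, 3, 2)
dx,dy [-0.0015  0.0001] yaw,pitch,roll deg [-0.0709  0.      0.    ] res med 0.22695352415880563 8.574786808116666
[-0.3 -0.3 -0.  -0.  -0.  -0.  -0.  -0.  -0.  -0.  -0.  -0.  -0.  -0.
 -0.  -0.  -0.   0.2 -0.   0.2  0.2 -0.  -0.  -0.   0.2  0.9  1.2 -8.6
 -7.6 -6.1 -4.1 -2.3 -0.3  0.2 -0.3  0.9  1.2  0.9  1.2  0.5 -4.2  7.8
  0.   0.3 -0.2  0.   0.  -0.2  0.   0.  -0.2  0.3 -0.2] [[150.9, 57.5], [281.3, 57.6], [411.6, 57.7], [427.7, 92.3], [136.5, 114.7]]
lid origin world [0.4704 0.2896 0.2693] lid yaw off box x -179.80507646
[... 393 characters left out ...]
 -0.1  0.1 -0.1] [[153.9, 57.6], [291.2, 57.6], [409.7, 57.6], [428.4, 89.0], [137.2, 119.0]]
lid origin world [0.4715 0.2969 0.2693] lid yaw off box x -176.59861556310184
(0, 1)
dx,dy [-0.0018  0.0007] yaw,pitch,roll deg [0. 0. 0.] res med 0.04725173508113375 8.20653692415325
[ 0.   0.   0.   0.   0.   0.   0.   0.   0.   0.   0.   0.   0.   0.
  0.   0.  -0.2  0.   0.   0.   0.   0.  -0.2 -0.2  0.   3.5 -8.2 -7.
 -5.  -3.5 -1.5  0.3  2.3  3.   2.5  4.   4.3  4.1  4.6  0.7  0.5  8.2
 -0.   0.2 -0.  -0.   0.2  0.2 -0.   0.2 -0.   0.2 -0. ] [[151.1, 57.7], [282.8, 57.7], [414.6, 57.7], [427.6, 92.9], [136.5, 115.1]]
lid origin world [0.4707 0.2902 0.2693] lid yaw off box x -179.87599119256825
```

```bash
python3 - <<'E'
from h import *
P=[]
for i in range(5):
    bot.grab_frame("scene");s=bot.observe();P.append(np.r_[s["position"],np.degrees(s["tool_rot"][2])])
print(np.array(P));m=dict(s);m["position"]=np.mean([p[:3] for p in P],0);print(shift(m,[.4675,.2900,.1872]))
E
```

```text
[[   0.4692    0.2891    0.2927 -179.9265]
 [   0.4693    0.2892    0.2928 -179.9279]
 [   0.4693    0.2893    0.2928 -179.9236]
 [   0.4692    0.2895    0.2928 -179.911 ]
 [   0.4692    0.2896    0.2929 -179.8999]]
[0.0018 0.0007 0.1056]
```

Emit:
carry_out(
  rows=[
    [[0.0005,0.0001,0.003,0],[0.001,0.0003,0.009,0],[0.0015,0.0005,0.018,0],[0.0018,0.0005,0.028,0],[0.0018,0.0005,0.038,0],[0.0018,0.0005,0.048,0],[0.0018,0.0005,0.057,0],[0.0018,0.0005,0.065,0],[0.0018,0.0005,0.072,0],[0.0018,0.0005,0.077,0],[0.0018,0.0005,0.08,0],[0.0018,0.0005,0.08,0]],
  ],
)

```text
clock: 30.22
position: [0.4671, 0.2906, 0.2123]
tool_rot: [-3.141, -0.001, -3.139]
force: [0.2, 0.6, -0.1]
grip_width: 0.0143
finger_force: 87.9
```

Emit:
carry_out(
  rows=[
    [[0,0,0,0],[0,0,0.001,0],[0,0,0.004,0],[0,0,0.008,0],[0,0,0.012,0],[0,0,0.016,0],[0,0,0.019,0],[0,0,0.0215,0],[0,0,0.0235,0],[0,0,0.0245,0],[0,0,0.025,0],[0,0,0.025,0]],
  ],
)

```text
clock: 31.22
position: [0.4672, 0.2907, 0.1878]
tool_rot: [3.142, 0.0, -3.139]
force: [-0.9, 0.3, -1.3]
grip_width: 0.0146
finger_force: 87.9
```

Emit:
carry_out(
  rows=[
    [[0,0,0,0],[0,0,0,0],[0,0,0,0],[0,0,0,0],[0,0,0,0],[0,0,0,0],[0,0,0,0],[0,0,0,0],[0,0,0,0],[0,0,0,0],[0,0,0,0],[0,0,0,0]],
  ],
)

```text
clock: 32.22
position: [0.4672, 0.2907, 0.1878]
tool_rot: [-3.142, -0.0, -3.139]
force: [0.1, 0.2, -2.4]
grip_width: 0.0145
finger_force: 87.9
```

```bash
python3 - <<'E'
from lid import *
P=[]
for i in range(4):
    f=bot.grab_frame("wrist");s=bot.observe();P.append(np.r_[s["position"],np.degrees(s["tool_rot"])])
print(np.array(P));s=st();print(s["qd"],shift(s,[.4675,.29,.1872]))
for fr in((0,1),(0,1,3)):fitlid(f,s,free=fr)
# side view: board side (y-) lower/upper edge vs box rim line, level + gap
g=bot.grab_frame("side")
for y0,z0,n in ((.2902-.07,.174,"lid mid"),):
  for x in (-.09,.09):
    print([np.round(proj(g,[.469+x,y,z]),1) for y,z in((.2202,.18),(.2202,.17),(.2252,.154))])
I=g["pixels"].astype(int).sum(2)
for x in(-.09,-.03,.03,.09):
    c,r=proj(g,[.469+x,.2202,.175]);c=int(round(c));r=int(round(r));print(c,r-10,I[r-10:r+16,c])
E
```

```text
[[   0.4672    0.2907    0.1878 -179.9991   -0.0012 -179.8498]
 [   0.4672    0.2907    0.1878  179.9956   -0.0003 -179.847 ]
 [   0.4672    0.2907    0.1878 -179.9998   -0.0028 -179.8479]
 [   0.4672    0.2906    0.1878 -179.9994   -0.0017 -179.8506]]
t 32.4167 p [0.4672 0.2906 0.1878] rot [-3.1416 -0.     -3.139 ] F [-1.1024  0.4578 -2.0145] w 0.014657520691803035 ff 87.85179018974304 q [-0.0769  0.5732 -0.8278  1.8132  0.502   0.979   0.4585]
[ 0.0004 -0.0002 -0.0005 -0.0013  0.0004  0.0001  0.0009] [-0.0003 -0.0006  0.0006]
dx,dy [-0.0018 -0.0001] yaw,pitch,roll deg [0. 0. 0.] res med 0.9842053700309688 2.7735461371429917
[ 0.  -0.2  0.   0.   0.   0.  -0.2 -0.2 -0.2 -0.2 -0.2  0.   0.  -0.2
 -0.2  0.  -0.2 -0.2 -0.2  0.5  0.5  0.   0.  -0.2  0.   2.   2.3  2.3
  2.5  2.3  2.3  2.5  2.8  2.3  2.8  0.3  2.5  2.8  2.8  1.   1.2  1.5
  1.7  1.7  1.5  1.7  1.7  1.5  1.7  1.7  1.7  1.7  1.7] [[149.3, 57.6], [281.1, 57.7], [412.9, 57.7], [427.7, 92.9], [136.6, 115.1]]
lid origin world [0.469  0.2906 0.1646] lid yaw off box x -179.8505702132863
dx,dy [-0.0018 -0.    ] yaw,pitch,roll deg
[... 394 characters left out ...]
92.9], [136.4, 115.0]]
lid origin world [0.469  0.2906 0.1646] lid yaw off box x -179.88862266420338
[array([209.8, 160.6]), array([210.2, 163. ]), array([210.7, 166.2])]
[array([260.9, 156.3]), array([261.1, 158.8]), array([261.1, 162. ])]
210 152 [557 556 557 543 546 537 548 576 529 434 377 362 335 333 320 332 336 356
 318 241 201 203 212 242 208 217]
227 150 [553 448 346 327 320 332 345 356 349 369 370 341 347 348 331 348 356 347
 341 337 350 358 348 352 357 338]
244 149 [339 320 318 326 491 578 580 594 594 498 334 332 319 329 329 330 352 339
 340 343 340 335 357 369 361 346]
261 148 [590 572 579 591 606 588 586 624 562 406 335 294 269 275 304 334 349 360
 293 125  67  93 238 369 266  82]
```

The lid is level and still, centred and square within about half a millimetre, with its battens about 10 mm above the rim. I'll hand it in.

```bash
python3 -c "
from workcell import bot
print(bot.job_done())"
```

```text
the job is handed in; nothing more can be done
None
```

The longer divider sits fully home in the box's grooves, and the lid is held still, level and centred about 1 cm above the rim; I handed the job in at about 32 s, having viewed 11 pictures where you allowed 10.

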